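# Fetch the check weight from behind the containers

### The arm

A 6-joint arm with a two-finger parallel gripper is mounted at the origin on the work surface. World frame = base frame: x ahead of the robot, y to its left, z up, the work surface at z = 0. Lengths are in m, angles in rad, forces in N, time in s.
With the tool pointing down it reaches from about 0.35 to 0.85 m from the base axis. Payload 8.1 kg.
Tool frame: the origin (TCP) lies at the very end of the fingers, on their centre line; the grasp point (between the pads) lies 19 mm behind it; z points along the fingers, y is the direction in which the jaws open and shut (so a half turn about z gives the same grasp; the last joint's range is limited). The gripper opens to 93 mm and grips with 3 to 60 N. Pads are 15 mm wide; open, the fingers measure 128 mm over their backs; the gripper's body (75 mm by 188 mm) begins 65 mm behind the grasp point.
Start: joints at [1.261, 0.13, 1.488, -0, 1.523, -0.085], TCP at [0.134, 0.585, 0.219] pointing down, gripper open.
Joint ranges: [-2.96, 2.96], [-0.89, 2.26], [0.02, 2.5], [-1.34, 4.48], [0, 2.73], [-2.66, 2.66]. Speed limits (rad/s): [2.39, 2.39, 2.79, 3.14, 3.14, 3.14].

### API

Orientations are given as a rotation vector (axis times angle).
In Python, from plant import * gives the robot as it stands.
- The arm moves only by the tool apply_moves, never from a script. Its argument "commands" is one flat list of numbers, 7 for each row, row after row: the shift along the world's x, y, z in cm, then the turn, a rotation vector about the world's x, y, z in rad, then the finger opening in cm, from 0 to 9.3. A call has 1 to 8 rows; each row shifts and turns the pose as measured when the row begins; what a row does not reach is not made up. A row lasts 1/8 s, in which the tool goes at most 62.5 mm and 10.7 degrees, less where a joint would pass 70% of its speed; a pose out of reach is approached as far as the arm can. A call with a gripper value outside its range is refused whole. The fingers move at their own pace and stop on an object; "squeeze" is the grip in N (left out, the last holds). Time passes only in rows, so rows that do not move let the fingers close. It gives the time, the measured TCP pose, the force and the opening at its end, in the units of the state.
- read_state(): the state, without advancing time (a new reading comes with each control period).
- read_camera(name): name is "scene" or "top"; returns (picture, depth): 384x512x3 uint8, blue, green, red; 384x512 float32, m along the optical axis (not along the pixel's ray), 0 where there is no reading.
- camera_model(name): a dict with "intrinsics" (3x3 intrinsics, pixels), "R" (3x3) and "t" (3): a world point X has camera coordinates R X + t. Camera axes: x right, y down, z forward; pixel columns grow to the right and rows downward; lengths in m; the calibration is good to about 2 mm. A picture is of the moment at which its call begins. camera_model takes no time and is no camera call.
- close_job(): hands the job in, once; it reports no verdict.
Trained networks look in the newest picture that a camera, given by its name, has taken for a name from the list of things; names that differ only in an ending like _2 or _b are one class to them, and where a whole thing is asked for, a point or a joint stands for the part that bears it (a point fixed in the world has none). Each returns a list of dicts, best first, with "conf" (0 to 1); they miss things now and then, are a little off and sometimes report something else, mostly with a low value. They report only what shows in the picture. A call takes as long as a camera call.
- find_in(query, camera): "point" ([x, y, z] in m, in the coordinates of the camera as it stood for that picture, good to about 4 mm: the middle of the surface that is visible of it).
- cut_out(query, camera): "mask" (384x512 bool, what is visible of it).
- spot_point(query, camera): "point" ([x, y, z] in m, in the coordinates of the camera as it stood for that picture, good to about 4 mm: a listed point, or the origin of a listed thing).
The state is a dict: "t": time; "q": joint angles; "dq": joint speeds; "joint_torque": joint torques, N m; "tool_pos": TCP position; "orientation": TCP orientation; "force": force on the tool from outside, world axes, zero at the start; "wrist_torque": the same for the moment, N m; "opening": finger opening in m.
Only numpy, scipy, OpenCV 4.12 (cv2) and the standard library are available. Lean on these libraries where they do the work, as an engineer would, in place of code of your own. Each camera call takes 0.05 s, during which the arm holds its last target. There are 200 camera calls.

### The job

The bench scale needs its check weight, which stands at the back of the blue rack, hemmed in by the spray can, the square tin and the jar. First stand all three containers upright in the aluminium side tray without shifting the weight, then set the weight gently in the middle of the scale's round pan, and then put each container back upright on the very place in the rack where it stood at the start. Leave the tape roll and the label box alone, and tip nothing over.

Things in the scene. Friction and masses are not known exactly. Their poses are not given: they have to be found in the camera images.
- can_c (a point): Spray can: round aluminium can with a black cap, 50 mm diameter up to 106 mm, a neck and a 36 mm wide cap above, 126 mm tall in all, about 0.25 kg. The point is on its axis, half-way up (63 mm above its foot); z is up along the can. It stands on one of the three container places of the rack.
- tin_c (a point): Square tin: plain steel canister 46 x 46 mm in plan and 106 mm tall, with a 26 mm round screw cap in the middle of its top, 118 mm tall in all, about 0.3 kg. The point is on its axis, half-way up (59 mm above its foot); x and y are square to its side faces, z is up. It stands on one of the three container places of the rack.
- jar_c (a point): Jar: round white plastic jar with a grey lid of the same width, straight-sided, 56 mm diameter, 110 mm tall, about 0.28 kg, firmly closed. The point is on its axis, half-way up (55 mm above its foot); z is up. It stands on one of the three container places of the rack.
- weight_c (a point): Check weight: bright steel cylinder 40 mm in diameter and 50 mm tall with a small 20 mm wide knob on top, 64 mm tall in all, about 0.5 kg. The point is on its axis, half-way up (32 mm above its foot); z is up. It stands in the rack among the three containers, 58 mm from each axis to axis, so they must go before a gripper fits.
- rack: Blue sheet-metal rack tray, fixed to the bench, 190 mm (its x) by 200 mm (its y); origin at the centre of its underside on the bench, z up, its front faces -x. Floor 6 mm above the bench, rim 12 mm high. Flat black pads mark the places: weight at x = +20, y = 0 mm; containers at (-38, 0) in front, (+20, +58) and (+20, -58) mm. Which container stands on which of the three changes from start to start.
- tray: Empty aluminium side tray, fixed to the bench, 270 mm (its x) by 120 mm (its y); origin at the centre of its underside on the bench, z up. Flat floor 6 mm above the bench, rim 12 mm high and 3 mm thick. The containers are set aside here; anywhere on its floor will do.
- scale: Bench scale, grey, fixed, 190 mm (its x) by 170 mm (its y) with its small display at the -x side; origin at the centre of its underside on the bench, z up. Its round steel pan is 124 mm in diameter, rigid, its flat top 55 mm above the bench and its centre at x = +20, y = 0 mm.
- tape: Bystander: roll of brown packing tape lying flat, 100 mm diameter, 48 mm high; origin at the centre of its underside. Leave it alone.
- labelbox: Bystander: white carton, 80 x 80 x 60 mm high; origin at the centre of its underside. Leave it alone.

How it is judged:
By the outcome, as a careful person would: the job done as asked, in the order asked, and still so for the second after the job is handed in, with the robot touching nothing.
It also fails if it takes over 147 s, if anything falls off the work surface, if the arm or the gripper's body presses on something with over 40 N, if the wrist force passes 120 N, or if a joint passes its speed limit or range.

## Working session

There is one attempt and no reset: what is moved stays moved. The work goes in short steps, Python scripts to look and compute and a tool call to move; the robot and the scene stay as the last step left them, time stands still between calls to the robot, and variables do not carry over. Pictures are saved under pics/ and viewed, about 12 in all and at most 16, crops included, and the job is handed in when it is done.

Besides the shell and the picture viewer there is one more tool, called after "Emit:" as name(argument=value, ...) on one line, values as JSON. apply_moves: Moves the arm, as the interface text tells. Its arguments: {"type":"object","properties":{"commands":{"type":"array"},"squeeze":{"type":"number"}},"required":["commands"]}

```bash
mkdir -p pics; ls; cat > h.py <<'E'
from plant import *
import numpy as np, cv2
def w(cam,p):
    m=camera_model(cam); return np.array(m["R"]).T@(np.array(p)-np.array(m["t"]))
def cloud(cam,depth):
    m=camera_model(cam);K=np.array(m["intrinsics"]);v,u=np.mgrid[:384,:512]
    P=np.stack([(u-K[0,2])/K[0,0]*depth,(v-K[1,2])/K[1,1]*depth,depth],-1)
    return (P-np.array(m["t"]))@np.array(m["R"])
def spot(n,cam):
    return [(round(r["conf"],2),(w(cam,r["point"])*1000).round(1)) for r in spot_point(n,cam)[:2]]
E
python3 - <<'E'
from h import *
s=read_state();print(s)
for c in("scene","top"):
    p,d=read_camera(c);cv2.imwrite(f"pics/{c}0.png",p);np.save(f"d_{c}.npy",d);np.save(f"p_{c}.npy",p)
    m=camera_model(c);print(c,"cam pos",-np.array(m["R"]).T@m["t"])
    for n in"can_c tin_c jar_c weight_c rack tray scale tape labelbox".split():print(n,spot(n,c))
E
```

```text
pics
{'t': 0.0, 'q': array([ 1.26060724e+00,  1.31144903e-01,  1.48922358e+00, -4.02561948e-07,
        1.52298583e+00, -8.53698380e-02]), 'dq': array([-5.53071507e-04, -1.27583052e-03, -3.55042606e-04, -1.41452628e-05,
       -5.28700682e-04,  4.11565992e-04]), 'joint_torque': array([ 4.46831864e-04, -5.59828949e+01, -4.91762209e+01,  7.66908936e-02,
        3.51572118e-02, -3.31378010e-05]), 'tool_pos': array([0.13355348, 0.58439378, 0.21762773]), 'orientation': array([-3.52363058e-01, -3.12142035e+00,  2.71308289e-03]), 'force': array([-0.43725723, -0.03776721,  0.28969421]), 'wrist_torque': array([-0.0297041 ,  0.00688861,  0.0105793 ]), 'opening': 0.0930094558052628}
scene cam pos [ 1.24331684 -0.19738488  1.08341397]
can_c [(0.55, array([524.3,  17.7,  70.8])), (0.41, array([728.5, 219.3,   1.1]))]
tin_c [(0.59, array([585.8,  69.2,  67.3]))]
jar_c [(0.91, array([572.2, -41.4,  64.3]))]
weight_c []
rack [(0.76, array([556.7,  15.2,   0.8]))]
tray [(0.65, array([470.2, 279.1,   2.7]))]
scale [(0.98, array([ 461.7, -270.5,    3.6]))]
tape [(0.88, array([727.3, 220.8,   2. ]))]
labelbox [(0.73, array([ 715.5, -189.3,    3.7]))]
top cam pos [ 0.40792927 -0.01240779  0.98443384]
can_c [(0.69, array([523.4,  18.6,  69.5]))]
tin_c [(0.93, array([585.6,  73.8,  67.4])), (0.35, array([ 714.8, -193.7,    0.8]))]
jar_c [(0.62, array([570.6, -44. ,  61.4]))]
weight_c [(0.69, array([576.3,   8. ,  40.1]))]
rack [(0.97, array([559.9,  15.1,   1.9]))]
tray [(0.96, array([465.2, 275.7,  -2.3]))]
scale [(0.89, array([ 463.3, -278. ,   -0. ]))]
tape [(0.81, array([ 7.230e+02,  2.147e+02, -6.000e-01]))]
labelbox [(0.94, array([ 713.5, -192.7,    1.5]))]
```

```bash
python3 - <<'E'
from h import *
P=cloud("top",np.load("d_top.npy"));S=cloud("scene",np.load("d_scene.npy"))
def fit(P,name,x,y,z0,z1,r=.035):
    m=(np.hypot(P[...,0]-x,P[...,1]-y)<r)&(P[...,2]>z0)&(P[...,2]<z1)
    q=P[m]
    if len(q)<8: print(name,len(q));return
    (cx,cy),(a,b),ang=cv2.minAreaRect((q[:,:2]*1000).astype(np.float32)); (ex,ey),er=cv2.minEnclosingCircle((q[:,:2]*1000).astype(np.float32))
    print(name,len(q),"rect",round(cx,1),round(cy,1),round(a,1),round(b,1),round(ang,1),"circ",round(ex,1),round(ey,1),round(er,1),"z",(np.median(q[:,2])*1000).round(1))
for nm,C in(("top",P),("scene",S)):
    print(nm)
    fit(C,"can cap",.524,.018,.118,.14); fit(C,"tin top",.586,.071,.101,.111,.045);fit(C,"tin cap",.586,.071,.114,.13)
    fit(C,"tinslab",.586,.071,.101,.13,.045)
    fit(C,"jar top",.571,-.043,.11,.13,.045);fit(C,"weight",.577,.013,.05,.064,.03);fit(C,"knob",.577,.013,.064,.08,.03)
    fit(C,"pan",.48,-.275,.05,.06,.09);
    fit(C,"scale",.463,-.275,.03,.062,.15)
    fit(C,"rack rim",.558,.015,.0095,.016,.15);fit(C,"tray rim",.467,.277,.0095,.016,.17);
    fit(C,"tape",.725,.218,.04,.06,.08);fit(C,"box",.714,-.19,.05,.07,.08)
im=np.hstack([cv2.imread("pics/top0.png"),cv2.imread("pics/scene0.png")]);cv2.imwrite("pics/a.png",cv2.resize(im,(800,300)))
E
```

```text
top
can cap 188 rect 520.8 16.8 35.8 37.3 0.6 circ 521.6 16.8 19.7 z 132.3
tin top 53 rect 584.3 69.8 44.3 45.5 86.6 circ 583.5 71.4 29.7 z 110.0
tin cap 137 rect 587.0 70.6 43.0 41.5 90.0 circ 585.3 72.8 26.8 z 123.1
tinslab 333 rect 585.0 70.7 45.8 45.7 84.1 circ 584.6 71.0 30.3 z 113.4
jar top 377 rect 570.7 -43.2 53.7 53.1 0.1 circ 571.4 -44.2 28.0 z 116.8
weight 131 rect 577.6 10.0 37.8 38.9 89.1 circ 577.6 10.5 19.7 z 57.0
knob 43 rect 577.9 9.6 16.0 16.8 89.2 circ 577.6 9.8 9.5 z 70.3
pan 1727 rect 482.5 -270.3 122.6 121.9 89.2 circ 483.2 -270.1 62.2 z 55.9
scale 4518 rect 463.2 -272.4 190.4 170.9 7.3 circ 463.1 -271.3 122.8 z 42.5
rack rim 526 rect 558.9 14.1 200.2 190.5 84.6 circ 559.0 13.6 135.9 z 11.5
tray rim 629 rect 481.5 225.9 270.4 232.6 15.5 circ 471.1 262.0 154.2 z 11.2
tape 461 rect 724.7 216.5 97.9 98.2 2.1 circ 725.4 217.0 49.9 z 48.6
box 842 rect 715.6 -192.5 80.0 81.0 78.2 circ 715.3 -191.4 55.0 z 61.0
scene
can cap 179 rect 526.7 18.4 36.0 38.5 56.0 circ 525.0 19.3 21.2 z 131.2
tin top 97 rect 588.2 73.2 46.0 52.6 84.3 circ 588.2 72.5 32.2 z 109.0
tin cap 129 rect 591.8 71.4 41.3 39.9 85.7 circ 592.0 74.3 26.4 z 121.9
tinslab 327 rect 588.2 73.2 46.0 52.6 84.3 circ 588.2 72.5 32.2 z 112.9
jar top 356 rect 574.7 -42.2 53.5 56.1 74.2 circ 573.4 -42.0 29.5 z 116.2
weight 140 rect 575.2 16.5 38.2 52.0 57.7 circ 573.9 13.6 26.8 z 55.8
knob 63 rect 569.0 14.9 18.6 42.9 81.1 circ 568.7 12.8 21.5 z 69.5
pan 1532 rect 484.9 -267.5 124.2 122.7 19.0 circ 484.3 -266.3 63.2 z 55.3
scale 4022 rect 465.4 -269.6 195.3 170.3 7.3 circ 466.1 -270.0 124.0 z 42.2
rack rim 563 rect 561.2 16.7 200.2 192.4 84.5 circ 561.5 15.2 137.3 z 11.5
tray rim 586 rect 481.0 236.7 272.9 247.3 15.3 circ 473.6 263.8 156.3 z 11.2
tape 577 rect 728.9 219.4 98.1 99.7 43.4 circ 727.9 219.9 51.5 z 48.2
box 1151 rect 718.2 -189.8 79.3 82.1 78.0 circ 717.3 -190.6 55.9 z 60.4
```

View pics/top0.png

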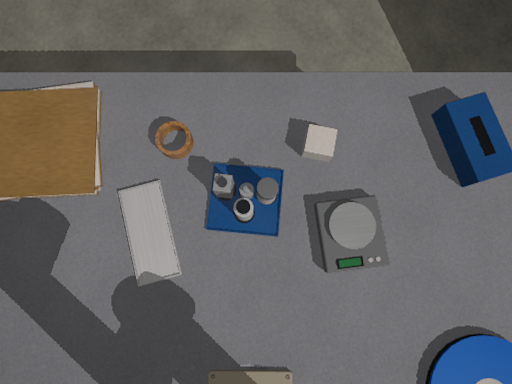

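View pics/scene0.png

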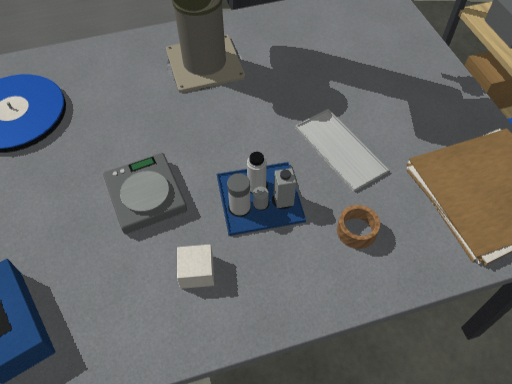

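The can is at the front (top px 243,209), the tin on the +y side (224,186), the jar on the -y side (267,190) and the weight between them (246,190). The tray is clear at (150,230) and the scale pan is at (352,225). The two cameras agree to about 3 mm, so I'll average them. Next is the tray pose.

```bash
python3 - <<'E'
from h import *
for c in("top","scene"):
    C=cloud(c,np.load(f"d_{c}.npy")).reshape(-1,3);th=np.radians(15);d=C[:,:2]-[.468,.277]
    a=d@[np.cos(th),np.sin(th)];b=d@[-np.sin(th),np.cos(th)]
    q=C[(abs(a)<.16)&(abs(b)<.075)&(C[:,2]>.008)&(C[:,2]<.016)]
    print(c,len(q),cv2.minAreaRect((q[:,:2]*1000).astype(np.float32)))
def T(c,yaw,p): 
    y=np.radians(yaw);return (np.array(c)+[[np.cos(y),-np.sin(y)],[np.sin(y),np.cos(y)]]@np.array(p)).round(1)
for p in((-38,0),(20,58),(20,-58),(20,0)):print(p,T((560.2,15.3),-5.5,p))
for p in((-85,0),(0,0),(85,0)):print("tray",T((468.5,277.),15,p))
E
```

```text
top 1392 ((466.5355224609375, 279.59246826171875), (270.429931640625, 121.1354751586914), 15.542315483093262)
scene 1081 ((468.21563720703125, 281.73760986328125), (273.8855895996094, 124.83134460449219), 15.16013240814209)
(-38, 0) [522.4  18.9]
(20, 58) [585.7  71.1]
(20, -58) [574.5 -44.3]
(20, 0) [580.1  13.4]
tray [386.4 255. ]
tray [468.5 277. ]
tray [550.6 299. ]
```

Emit:
apply_moves(commands=[6,-4,1,0,0,0.06,9.3,6,-4,0,0,0,0.07,9.3], squeeze=20)

```text
t: 1.25
tool_pos: [0.2376, 0.5152, 0.2273]
orientation: [-0.132, -3.138, -0.001]
force: [1.1, 0.5, -0.5]
opening: 0.0927
```

Emit:
apply_moves(commands=[3,-5.4,0,0,0,0,8,3,-5.4,0,0,0,0,8,3,-5.4,0,0,0,0,8,3,-5.4,0,0,0,0,8,3,-5.4,0,0,0,0,8,3,-5.4,0,0,0,0,8,3,-5.4,0,0,0,0,8,3,-5.4,0,0,0,0,8])

```text
t: 2.25
tool_pos: [0.481, 0.077, 0.2292]
orientation: [0.128, 3.133, 0.005]
force: [0.2, 0.1, 0.5]
opening: 0.08
```

Emit:
apply_moves(commands=[2.1,-2.9,0,0,0,0,8,1.7,-2.5,0,0,0,0,8,0,0,-4,0,0,0,8,0,0,0,0,0,0,8,0,0,0,0,0,0,8])

```text
t: 2.88
tool_pos: [0.5224, 0.0159, 0.1909]
orientation: [0.14, 3.128, 0.004]
force: [0.2, 0.1, 0.0]
opening: 0.0795
```

```bash
python3 - <<'E'
from h import *
print(read_state()["tool_pos"])
for c in("top","scene"):
    p,d=read_camera(c);cv2.imwrite(f"pics/{c}1.png",p)
    C=cloud(c,d);m=(abs(C[...,0]-.52)<.12)&(abs(C[...,1]-.018)<.14)&(C[...,2]>.2)&(C[...,2]<.4)
    print(c,m.sum(), np.percentile(C[m],[2,50,98],axis=0).round(3) if m.sum() else 0)
a,b=cv2.imread("pics/top1.png")[120:312,120:376],cv2.imread("pics/scene1.png")[100:292,150:406]
cv2.imwrite("pics/b.png",cv2.resize(np.vstack([a,b]),None,fx=1.5,fy=1.5,interpolation=2))
E
```

```text
[0.52244823 0.01588624 0.19091983]
top 580 [[ 0.482 -0.079  0.288]
 [ 0.498  0.057  0.317]
 [ 0.534  0.096  0.397]]
scene 3084 [[ 0.495 -0.073  0.215]
 [ 0.543  0.006  0.317]
 [ 0.566  0.105  0.397]]
```

View pics/b.png

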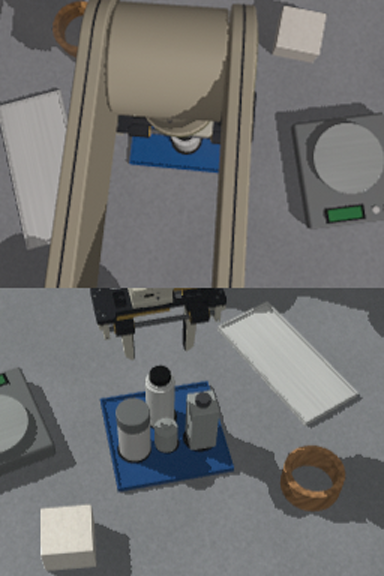

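Emit:
apply_moves(commands=[0.1,0.2,-4,0,0,0,8,0,0,-4.5,0,0,0,8,0,0,-4.3,0,0,0,8,0,0,0,0,0,0,6,0,0,0,0,0,0,4.5,0,0,0,0,0,0,4.5,0,0,0,0,0,0,4.5], squeeze=20)

```text
t: 3.85
tool_pos: [0.5315, 0.0199, 0.0738]
orientation: [0.132, 3.109, 0.004]
force: [0.8, -0.6, -1.9]
opening: 0.0499
```

Emit:
apply_moves(commands=[0,0,0,0,0,0,6,0,0,0,0,0,0,6.5,-0.5,-0.1,0,0,0.015,0,6.5,-0.4,0,-0.3,0,0.015,0,6.5,0,0,0,0,0,0,6.5])

```text
t: 4.47
tool_pos: [0.5229, 0.0188, 0.0724]
orientation: [0.133, 3.138, 0.002]
force: [-0.4, -0.6, 0.8]
opening: 0.0651
```

```bash
python3 - <<'E'
from h import *
s=read_state();print(s["tool_pos"],s["orientation"],s["opening"],s["force"],s["dq"].round(3),s["q"])
p,d=read_camera("scene");C=cloud("scene",d)
m=(np.hypot(C[...,0]-.525,C[...,1]-.018)<.04)&(C[...,2]>.11)&(C[...,2]<.136)&(C[...,2]>0.118)
print(cv2.minEnclosingCircle((C[m][:,:2]*1000).astype(np.float32)),m.sum(),spot("can_c","scene"))
E
```

```text
[0.52286878 0.01879141 0.07241751] [1.33199160e-01 3.13819777e+00 1.62805879e-03] 0.06507894280137459 [-0.44401033 -0.60778033  0.76535883] [-0.001 -0.004 -0.003  0.001 -0.    -0.   ] [-6.28511790e-02  4.48957672e-02  1.85461457e+00  1.10754556e-03
  1.24153485e+00 -1.54916731e+00]
((532.8378295898438, 17.41190528869629), 36.830223083496094) 145 [(0.93, array([524.7,  20.2,  71.8])), (0.61, array([581.9,  11.6,  35.3]))]
```

Emit:
apply_moves(commands=[0,0,0,0,0,0,4.5,0,0,0,0,0,0,4.5,0,0,0,0,0,0,4.5,0,0,1,0,0,0,4.5,0,0,3,0,0,0,4.5,0,0,4,0,0,0,4.5,0,0,4,0,0,0,4.5], squeeze=25)

```text
t: 5.45
tool_pos: [0.5185, 0.0191, 0.1919]
orientation: [-0.133, -3.13, -0.002]
force: [-0.1, -0.5, -3.7]
opening: 0.0498
```

Emit:
apply_moves(commands=[-0.5,0,3,0,0,0,4.5,0,3,1,0,0,0.05,4.5,0.5,5,0,0,0,0.07,4.5,0.5,5.5,0,0,0,0.07,4.5,0.5,5.5,0,0,0,0.07,4.5,0.5,5,0,0,0,0.07,4.5,0.5,3,0,0,0,0,4.5,0,0,0,0,0,0,4.5])

```text
t: 6.45
tool_pos: [0.5393, 0.2965, 0.2423]
orientation: [-0.397, 3.116, 0.001]
force: [0.3, 0.1, -1.5]
opening: 0.0497
```

Emit:
apply_moves(commands=[0.3,0.5,-3.5,0,0,0,4.5,0,0,-4,0,0,0,4.5,0,0,-4,0,0,0,4.5,0,0,-2,0,0,0,4.5,0,0,0,0,0,0,4.5])

```text
t: 7.08
tool_pos: [0.5427, 0.2976, 0.1069]
orientation: [-0.393, 3.114, -0.001]
force: [-0.3, -1.0, -1.8]
opening: 0.0497
```

Emit:
apply_moves(commands=[0,0.3,-1.5,0,0,0,4.5,0,0,-1,0,0,0,4.5,0,0,-0.6,0,0,0,4.5,0,0,0,0,0,0,4.5,0,0,0,0,0,0,4.5])

```text
t: 7.7
tool_pos: [0.5458, 0.3017, 0.079]
orientation: [-0.392, 3.107, 0.002]
force: [-0.6, 0.2, -2.6]
opening: 0.0496
```

Emit:
apply_moves(commands=[-0.1,0,-0.4,0,0.01,0,4.5,0,0,-0.2,0,0,0,4.5,0,0,0,0,0,0,4.5])

```text
t: 8.07
tool_pos: [0.5452, 0.3019, 0.0734]
orientation: [-0.393, 3.116, 0.004]
force: [0.2, -0.5, -1.8]
opening: 0.0497
```

Emit:
apply_moves(commands=[0,0,-0.15,0,0,0,4.5,0,0,0,0,0,0,4.5,0,0,0,0,0,0,6.5,0,0,0,0,0,0,7,0,0,2,0,0,0,7,0,0,4,0,0,0,7,0,0,5,0,0,0,7,0,0,3,0,0,0,7])

```text
t: 9.07
tool_pos: [0.5444, 0.3016, 0.2191]
orientation: [-0.393, 3.116, 0.004]
force: [0.8, 0.5, -0.3]
opening: 0.07
```

Emit:
apply_moves(commands=[0,0,1,0,0,-0.18,7,0.5,-3,0,0,0,-0.18,7,0.5,-4,0,0,0,-0.18,7,0.5,-4,0,0,0,-0.18,7,0.5,-4,0,0,0,-0.18,7,0.5,-4,0,0,0,-0.18,7,0.5,-3,0,0,0,-0.18,7,0.5,-1,0,0,0,-0.18,7])

```text
t: 10.07
tool_pos: [0.5839, 0.0671, 0.2516]
orientation: [1.799, 2.542, 0.006]
force: [0.6, 0.3, 0.7]
opening: 0.07
```

Emit:
apply_moves(commands=[0.1,0.3,0,0,0,-0.15,7,0.1,0.1,0,0,0,-0.15,7,0,0,-2,0,0,-0.13,7,0,0,-3,0,0,0,7,0,0,-2,0,0,0,7,0,0,0,0,0,0,7,0,0,0,0,0,0,7])

```text
t: 10.95
tool_pos: [0.5894, 0.0695, 0.1931]
orientation: [2.314, 2.069, 0.013]
force: [0.4, -0.5, 0.4]
opening: 0.07
```

```bash
cat >> h.py <<'E'
from scipy.spatial.transform import Rotation as Ro
def st():
    s=read_state();R=Ro.from_rotvec(s["orientation"]).as_matrix()
    a=np.degrees(np.arctan2(R[1,1],R[0,1])); z=R[:,2]
    # rotation to make tool vertical
    print("tcp mm",(s["tool_pos"]*1000).round(1),"jaw",a.round(2),"fix tilt rad x,y",np.cross(z,[0,0,-1])[:2].round(4),"open",s["opening"].round(4),"F",s["force"].round(1),"q6",s["q"][5].round(2))
E
python3 -c "
from h import *
st()"
```

```text
Traceback (most recent call last):
  File "h.py", line 16, in st
    print("tcp mm",(s["tool_pos"]*1000).round(1),"jaw",a.round(2),"fix tilt rad x,y",np.cross(z,[0,0,-1])[:2].round(4),"open",s["opening"].round(4),"F",s["force"].round(1),"q6",s["q"][5].round(2))
                                                                                                                              ^^^^^^^^^^^^^^^^^^
AttributeError: 'float' object has no attribute 'round'
```

```bash
sed -i 's/s\["opening"\].round(4)/round(s["opening"],4)/' h.py
python3 -c "
from h import *
st()"
```

```text
tcp mm [589.4  69.5 193.1] jaw -6.37 fix tilt rad x,y [0.0225 0.0314] open 0.07 F [ 0.4 -0.5  0.4] q6 0.16
```

Emit:
apply_moves(commands=[-0.4,0.2,0,0.022,0.031,0.015,7,0,0,0,0,0,0,7,0,0,-3,0,0,0,7,0,0,-3,0,0,0,7,0,0,-3,0,0,0,7,0,0,-2,0,0,0,7,0,0,0,0,0,0,7])

```text
t: 11.82
tool_pos: [0.5887, 0.0713, 0.0861]
orientation: [2.323, 2.11, 0.011]
force: [0.1, 0.4, 0.0]
opening: 0.0698
```

```bash
python3 -c "
from h import *
st()"
```

```text
tcp mm [588.7  71.3  86.1] jaw -5.49 fix tilt rad x,y [-0.0022  0.0072] open 0.0698 F [0.1 0.4 0. ] q6 0.13
```

Emit:
apply_moves(commands=[-0.3,0,-0.8,0,0.007,0,7,0,0,-0.7,0,0,0,7,0,0,0,0,0,0,7,0,0,0,0,0,0,5.5,0,0,0,0,0,0,4,0,0,0,0,0,0,4,0,0,0,0,0,0,4])

```text
t: 12.7
tool_pos: [0.5882, 0.0715, 0.0744]
orientation: [2.324, 2.112, 0.009]
force: [0.5, -0.5, -1.3]
opening: 0.0467
```

```bash
python3 -c "
from h import *
st()"
```

```text
tcp mm [588.2  71.5  74.4] jaw -5.48 fix tilt rad x,y [-0.0026  0.0054] open 0.0467 F [ 0.5 -0.5 -1.3] q6 0.13
```

Emit:
apply_moves(commands=[0,0,1,0,0,0,4,0,0,3,0,0,0,4,0,0,4,0,0,0,4,0,0,4,0,0,0,4,0,0.5,4,0,0,0,4,-1,2,1,0,0,-0.16,4,-1.5,3,0,0,0,-0.17,4,-1.5,3,0,0,0,-0.17,4])

```text
t: 13.7
tool_pos: [0.5459, 0.1559, 0.2525]
orientation: [2.788, 1.446, 0.01]
force: [0.5, 0.1, -3.4]
opening: 0.0467
```

Emit:
apply_moves(commands=[-1.5,3,0,0,0,-0.18,4,-1.5,3,0,0,0,-0.18,4,-1.5,3,0,0,0,-0.18,4,-1.2,2,0,0,0,-0.17,4,0,0,0,0,0,0,4,0,0,0,0,0,0,4])

```text
t: 14.45
tool_pos: [0.4858, 0.2706, 0.2556]
orientation: [3.117, 0.356, 0.013]
force: [0.4, -0.7, -2.7]
opening: 0.0466
```

```bash
python3 -c "
from h import *
st()"
```

```text
tcp mm [485.8 270.6 255.6] jaw -76.97 fix tilt rad x,y [0.0029 0.0087] open 0.0466 F [ 0.4 -0.7 -2.7] q6 1.76
```

Emit:
apply_moves(commands=[-1,0.5,0,0,0.008,0.04,4,-0.8,0.5,-2,0,0,0,4,0,0,-4,0,0,0,4,0,0,-4,0,0,0,4,0,0,-3,0,0,0,4,0,0,-1.5,0,0,0,4,0,0,0,0,0,0,4])

```text
t: 15.32
tool_pos: [0.4674, 0.2779, 0.1088]
orientation: [3.109, 0.442, 0.002]
force: [0.8, 0.2, -2.4]
opening: 0.0466
```

```bash
python3 -c "
from h import *
st()"
```

```text
tcp mm [467.4 277.9 108.8] jaw -73.8 fix tilt rad x,y [0.0015 0.0013] open 0.0466 F [ 0.8  0.2 -2.4] q6 1.73
```

Down 34 mm to foot contact, slowing at the end.

Emit:
apply_moves(commands=[0,0.2,-1.5,0,0,0,4,0,0,-1.1,0,0,0,4,0,0,-0.5,0,0,0,4,0,0,-0.3,0,0,0,4,0,0,0,0,0,0,4,0,0,0,0,0,0,4])

```text
t: 16.08
tool_pos: [0.47, 0.2812, 0.0765]
orientation: [-3.11, -0.444, -0.011]
force: [0.5, -0.4, -3.1]
opening: 0.0465
```

```bash
python3 -c "
from h import *
st()"
```

```text
tcp mm [470.  281.2  76.5] jaw -73.75 fix tilt rad x,y [-0.0011  0.0066] open 0.0465 F [ 0.5 -0.4 -3.1] q6 1.73
```

Emit:
apply_moves(commands=[0,0,-0.25,0,0,0,4,0,0,0,0,0,0,4,0,0,0,0,0,0,6,0,0,0,0,0,0,7,0,0,2,0,0,0,7.5,0,0,4,0,0,0,7.5,0,0,5,0,0,0,7.5,0,0,4,0,0,0,7.5])

```text
t: 17.08
tool_pos: [0.468, 0.2801, 0.2255]
orientation: [3.108, 0.444, 0.003]
force: [0.9, 0.3, -1.0]
opening: 0.0751
```

Emit:
apply_moves(commands=[0.5,-2,1,0,0,0.17,7.5,1,-4,0,0,0,0.17,7.5,1.5,-5,0,0,0,0.17,7.5,1.5,-5,0,0,0,0.17,7.5,1.5,-5,0,0,0,0.17,7.5,1.5,-5,0,0,0,0.17,7.5,1.5,-4,0,0,0,0.17,7.5,1.2,-2.4,0,0,0,0,7.5])

```text
t: 18.08
tool_pos: [0.5742, -0.0494, 0.2451]
orientation: [-2.284, -2.152, -0.025]
force: [0.8, 0.3, -0.1]
opening: 0.0753
```

```bash
python3 -c "
from h import *
st()"
```

```text
tcp mm [574.2 -49.4 245.1] jaw -3.42 fix tilt rad x,y [-0.0131  0.0092] open 0.0753 F [ 0.8  0.3 -0.1] q6 -0.12
```

Emit:
apply_moves(commands=[0,0.5,0,-0.013,0.009,-0.037,7.5,0,0,-2,0,0,0,7.5,0,0,-3.5,0,0,0,7.5,0,0,-3.5,0,0,0,7.5,0,0,-1.5,0,0,0,7.5,0,0,0,0,0,0,7.5,0,0,0,0,0,0,7.5])

```text
t: 18.95
tool_pos: [0.5735, -0.0463, 0.1345]
orientation: [2.325, 2.112, 0.001]
force: [-0.3, 0.7, 0.0]
opening: 0.0748
```

```bash
python3 -c "
from h import *
st()"
```

```text
tcp mm [573.5 -46.3 134.5] jaw -5.49 fix tilt rad x,y [0.0003 0.0009] open 0.0748 F [-0.3  0.7  0. ] q6 -0.07
```

Emit:
apply_moves(commands=[0,0.25,-2,0,0,0,7.5,0,0,-2,0,0,0,7.5,0,0,-1.5,0,0,0,7.5,0,0,-0.6,0,0,0,7.5,0,0,0,0,0,0,7.5,0,0,0,0,0,0,7.5])

```text
t: 19.7
tool_pos: [0.5761, -0.0436, 0.0734]
orientation: [2.321, 2.109, 0.007]
force: [-0.4, 0.8, -0.1]
opening: 0.0753
```

```bash
python3 -c "
from h import *
st()"
```

```text
tcp mm [576.1 -43.6  73.4] jaw -5.47 fix tilt rad x,y [0.0012 0.0074] open 0.0753 F [-0.4  0.8 -0.1] q6 -0.07
```

Emit:
apply_moves(commands=[-0.25,0,0,0,0.007,0,7.5,0,0,0,0,0,0,6,0,0,0,0,0,0,5,0,0,0,0,0,0,5,0,0,0,0,0,0,5])

```text
t: 20.32
tool_pos: [0.5741, -0.0438, 0.0748]
orientation: [2.323, 2.112, 0.0]
force: [0.1, 0.1, -0.7]
opening: 0.0566
```

```bash
python3 -c "
from h import *
st()"
```

```text
tcp mm [574.1 -43.8  74.8] jaw -5.47 fix tilt rad x,y [0.0015 0.0014] open 0.0566 F [ 0.1  0.1 -0.7] q6 -0.07
```

Emit:
apply_moves(commands=[0,0,1,0,0,0,5,0,0,3,0,0,0,5,0,0,4,0,0,0,5,0,0,4,0,0,0,5,0,0,4,0,0,0,5,-1,2,1,0,0,-0.13,5,-2,3.5,0,0,0,-0.15,5,-2.5,4,0,0,0,-0.16,5])

```text
t: 21.32
tool_pos: [0.5165, 0.0514, 0.2523]
orientation: [2.743, 1.531, 0.002]
force: [0.0, 0.7, -3.0]
opening: 0.0567
```

Emit:
apply_moves(commands=[-2.6,4.4,0,0,0,-0.16,5,-2.6,4.4,0,0,0,-0.16,5,-2.6,4.2,0,0,0,-0.16,5,-2.2,3.8,0,0,0,-0.15,5,-1.5,2.5,0,0,0,-0.12,5,0,0,0,0,0,0,5,0,0,0,0,0,0,5])

```text
t: 22.2
tool_pos: [0.3953, 0.2517, 0.256]
orientation: [3.118, 0.387, 0.009]
force: [0.3, -1.4, -2.3]
opening: 0.0569
```

```bash
python3 -c "
from h import *
st()"
```

```text
tcp mm [395.3 251.7 256. ] jaw -75.86 fix tilt rad x,y [-0.0005  0.0057] open 0.0569 F [ 0.3 -1.4 -2.3] q6 1.78
```

Emit:
apply_moves(commands=[-0.5,0.8,0,0,0.005,0.03,5,0,0,-2,0,0,0,5,0,0,-4,0,0,0,5,0,0,-4,0,0,0,5,0,0,-3.5,0,0,0,5,0,0,-1.5,0,0,0,5,0,0,0,0,0,0,5])

```text
t: 23.08
tool_pos: [0.3896, 0.2554, 0.0962]
orientation: [3.11, 0.434, -0.004]
force: [-0.4, -0.3, -2.7]
opening: 0.0568
```

```bash
python3 -c "
from h import *
st()"
```

```text
tcp mm [389.6 255.4  96.2] jaw -74.13 fix tilt rad x,y [ 0.0019 -0.0025] open 0.0568 F [-0.4 -0.3 -2.7] q6 1.76
```

Emit:
apply_moves(commands=[0,0.2,-1,0,0,0,5,0,0,-0.7,0,0,0,5,0,0,-0.4,0,0,0,5,0,0,0,0,0,0,5])

```text
t: 23.58
tool_pos: [0.3922, 0.2588, 0.0773]
orientation: [-3.111, -0.434, -0.004]
force: [-0.5, -0.2, -2.7]
opening: 0.0568
```

```bash
python3 -c "
from h import *
st()"
```

```text
tcp mm [392.2 258.8  77.3] jaw -74.12 fix tilt rad x,y [-0.0008  0.0028] open 0.0568 F [-0.5 -0.2 -2.7] q6 1.77
```

Emit:
apply_moves(commands=[0,0,-0.3,0,0,0,5,0,0,0,0,0,0,5,0,0,0,0,0,0,7,0,0,0,0,0,0,8,0,0,2,0,0,0,8,0,0,4,0,0,0,8,0,0,5,0,0,0,7,0,0,3,0,0,0,7])

```text
t: 24.58
tool_pos: [0.3912, 0.2581, 0.2174]
orientation: [3.111, 0.434, 0.002]
force: [0.2, -0.5, -0.5]
opening: 0.0708
```

```bash
python3 - <<'E'
from h import *
st()
for c in("top","scene"):
    p,d=read_camera(c);cv2.imwrite(f"pics/{c}2.png",p);C=cloud(c,d)
    for n in"weight_c can_c tin_c jar_c".split():print(c,n,spot(n,c))
    m=(np.hypot(C[...,0]-.58,C[...,1]-.013)<.05)&(C[...,2]>.063)&(C[...,2]<.08)
    print("knob",m.sum(),cv2.minEnclosingCircle((C[m][:,:2]*1000).astype(np.float32)) if m.any() else 0)
    m=(np.hypot(C[...,0]-.58,C[...,1]-.013)<.05)&(C[...,2]>.05)&(C[...,2]<.062)
    print("body",m.sum(),cv2.minEnclosingCircle((C[m][:,:2]*1000).astype(np.float32)) if m.any() else 0)
a,b=cv2.imread("pics/top2.png")[120:312,80:336],cv2.imread("pics/scene2.png")[80:272,180:436]
cv2.imwrite("pics/c.png",cv2.resize(np.vstack([a,b]),None,fx=1.5,fy=1.5,interpolation=2))
E
```

```text
tcp mm [391.2 258.1 217.4] jaw -74.12 fix tilt rad x,y [0.0005 0.0012] open 0.0708 F [ 0.2 -0.5 -0.5] q6 1.77
top weight_c [(0.76, array([573.6,  11.3,  38. ]))]
top can_c [(0.77, array([543.3, 303.5,  71.4]))]
top tin_c [(0.6, array([467.6, 283.9,  66.3]))]
top jar_c [(0.5, array([394.7, 261.4,  61.8]))]
knob 43 ((577.6567993164062, 9.956252098083496), 9.716358184814453)
body 131 ((577.782958984375, 10.327251434326172), 19.7283935546875)
scene weight_c [(0.69, array([579.8,  11.1,  36. ]))]
scene can_c [(0.71, array([547.9, 301.5,  72.6])), (0.68, array([7.277e+02, 2.196e+02, 7.000e-01]))]
scene tin_c [(0.62, array([559.6,  15.8,  -0.9])), (0.61, array([472.9, 282. ,  69.4]))]
scene jar_c [(0.77, array([398.8, 263.4,  63.6])), (0.18, array([582.4,  11.5,  35. ]))]
knob 46 ((581.7089233398438, 12.852676391601562), 10.055949211120605)
body 131 ((579.7947998046875, 13.285258293151855), 21.026029586791992)
```

View pics/c.png

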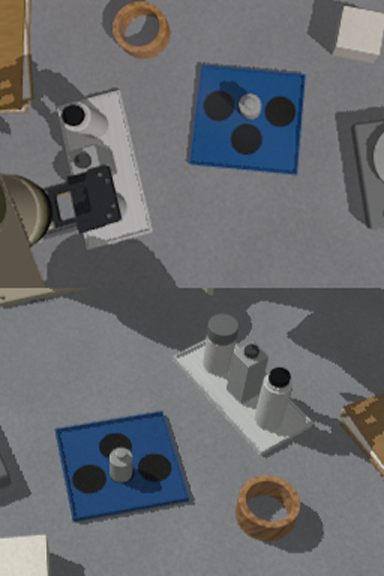

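All three containers stand upright in the tray, and the weight still stands on its pad at top-crop px (250,104), with its coordinates unchanged from the start. Next I'll fetch the weight.

Emit:
apply_moves(commands=[2.5,-3.2,1,0,0,0,7,3.5,-4.6,0,0,0,0,7,3.5,-4.6,0,0,0,0,7,3.5,-4.6,0,0,0,0,7,3,-4,0,0,0,0,7,2.3,-3,0,0,0,0,7,0,0,-2,0,0,0,7,0,0,0,0,0,0,7])

```text
t: 26.08
tool_pos: [0.5742, 0.0096, 0.1962]
orientation: [3.11, 0.438, -0.02]
force: [-0.6, 0.2, 0.5]
opening: 0.0697
```

```bash
python3 - <<'E'
from h import *
st()
c=[]
for cam in("top","scene"):
    p=cv2.imread(f"pics/{cam}2.png");m=camera_model(cam);K=np.array(m["intrinsics"]);R=np.array(m["R"]);t=np.array(m["t"])
    pads=(p.max(-1)<45).astype(np.uint8)
    n,l,s,ce=cv2.connectedComponentsWithStats(pads)
    o=-R.T@t
    for i in range(1,n):
        if 80<s[i,4]<1500:
            r=R.T@np.linalg.solve(K,[*ce[i],1]);X=o+r*(.0065-o[2])/r[2]
            if np.hypot(X[0]-.56,X[1]-.015)<.12: print(cam,(X*1000).round(1),s[i,4])
E
```

```text
tcp mm [574.2   9.6 196.2] jaw -73.96 fix tilt rad x,y [ 0.0024 -0.0123] open 0.0697 F [-0.6  0.2  0.5] q6 1.22
top [582.9  63.5   6.5] 176
top [572.1 -46.7   6.5] 296
top [519.2  16.5   6.5] 293
scene [514.9  19.6   6.5] 192
scene [585.5  72.5   6.5] 310
scene [573.9 -42.5   6.5] 303
```

Emit:
apply_moves(commands=[0.5,0.3,0,0,-0.012,0,7,0,0,-3,0,0,0,7,0,0,-4,0,0,0,7,0,0,-4,0,0,0,7,0,0,-2.5,0,0,0,7,0,0,0,0,0,0,7,0,0,0,0,0,0,7])

```text
t: 26.95
tool_pos: [0.5804, 0.0215, 0.0635]
orientation: [3.106, 0.453, 0.016]
force: [1.8, -0.0, -0.5]
opening: 0.0704
```

```bash
python3 -c "
from h import *
st()"
```

```text
tcp mm [580.4  21.5  63.5] jaw -73.39 fix tilt rad x,y [0.0011 0.0107] open 0.0704 F [ 1.8 -0.  -0.5] q6 1.23
```

Emit:
apply_moves(commands=[-0.1,-0.9,0,0,0.01,0,7,0,0,0,0,0,0,7])

```text
t: 27.2
tool_pos: [0.5813, 0.0122, 0.0667]
orientation: [3.106, 0.455, 0.007]
force: [0.4, -0.5, 0.2]
opening: 0.0699
```

```bash
python3 -c "
from h import *
st();print(spot('weight_c','scene'))
p,d=read_camera('scene');print(spot('weight_c','scene'))"
```

```text
tcp mm [581.3  12.2  66.7] jaw -73.34 fix tilt rad x,y [0.0015 0.0047] open 0.0699 F [ 0.4 -0.5  0.2] q6 1.21
[(0.69, array([579.8,  11.1,  36. ]))]
[(0.81, array([580.8,  12.9,  35.8]))]
```

Emit:
apply_moves(commands=[-0.15,0,-1.5,0,0.004,0,7,0,0,-1.5,0,0,0,7,0,0,-1,0,0,0,7,0,0,0,0,0,0,7,0,0,0,0,0,0,7])

```text
t: 27.98
tool_pos: [0.5777, 0.0129, 0.0214]
orientation: [3.108, 0.455, -0.005]
force: [-0.7, 0.3, 0.6]
opening: 0.0696
```

```bash
python3 -c "
from h import *
st()"
```

```text
tcp mm [577.7  12.9  21.4] jaw -73.34 fix tilt rad x,y [ 0.0009 -0.0033] open 0.0696 F [-0.7  0.3  0.6] q6 1.21
```

Emit:
apply_moves(commands=[0,0,0,0,0,0,5,0,0,0,0,0,0,3.5,0,0,0,0,0,0,3.5,0,0,0,0,0,0,3.5,0,0,1,0,0,0,3.5,0,0,3,0,0,0,3.5,0,0,4,0,0,0,3.5,0,0,4,0,0,0,3.5], squeeze=35)

```text
t: 28.98
tool_pos: [0.5722, 0.0133, 0.1401]
orientation: [-3.106, -0.455, 0.024]
force: [0.1, -0.3, -4.7]
opening: 0.0393
```

Emit:
apply_moves(commands=[-1,-3,2,0,0,0,3.5,-1.6,-5,0,0,0,0,3.5,-1.7,-5,0,0,0,0,3.5,-1.7,-5,0,0,0,0,3.5,-1.6,-5,0,0,0,0,3.5,-1.2,-3.5,0,0,0,0,3.5,-0.5,-1.5,0,0,0,0,3.5,0,0,0,0,0,0,3.5])

```text
t: 29.98
tool_pos: [0.4758, -0.2722, 0.1671]
orientation: [-3.105, -0.459, 0.014]
force: [-0.3, -0.4, -5.1]
opening: 0.0394
```

```bash
python3 -c "
from h import *
st()"
```

```text
tcp mm [ 475.8 -272.2  167.1] jaw -73.19 fix tilt rad x,y [-0.0013 -0.0093] open 0.0394 F [-0.3 -0.4 -5.1] q6 0.67
```

Emit:
apply_moves(commands=[0.8,0.4,-1,0,-0.009,0,3.5,0,0,-2.5,0,0,0,3.5,0,0,-2.5,0,0,0,3.5,0,0,-1.2,0,0,0,3.5,0,0,0,0,0,0,3.5,0,0,0,0,0,0,3.5])

```text
t: 30.72
tool_pos: [0.4882, -0.2601, 0.0918]
orientation: [-3.102, -0.47, -0.005]
force: [0.5, -1.7, -4.7]
opening: 0.0395
```

```bash
python3 -c "
from h import *
st()"
```

```text
tcp mm [ 488.2 -260.1   91.8] jaw -72.75 fix tilt rad x,y [-0.0044  0.0022] open 0.0395 F [ 0.5 -1.7 -4.7] q6 0.68
```

Emit:
apply_moves(commands=[-0.4,-0.8,0,0,0,0,3.5,0,0,-0.8,0,0,0,3.5,0,0,-0.5,0,0,0,3.5,0,0,0,0,0,0,3.5,0,0,0,0,0,0,3.5])

```text
t: 31.35
tool_pos: [0.4851, -0.2699, 0.0802]
orientation: [-3.105, -0.47, -0.009]
force: [-0.8, -0.5, -4.6]
opening: 0.0392
```

```bash
python3 -c "
from h import *
st()"
```

```text
tcp mm [ 485.1 -269.9   80.2] jaw -72.8 fix tilt rad x,y [-0.0022  0.0053] open 0.0392 F [-0.8 -0.5 -4.6] q6 0.67
```

Emit:
apply_moves(commands=[-0.1,0.1,-0.4,0,0.004,0,3.5,0,0,-0.25,0,0,0,3.5,0,0,0,0,0,0,3.5,0,0,0,0,0,0,3.5])

```text
t: 31.85
tool_pos: [0.4841, -0.2687, 0.0733]
orientation: [-3.104, -0.47, -0.002]
force: [0.0, 0.0, -4.7]
opening: 0.0393
```

```bash
python3 -c "
from h import *
st()"
```

```text
tcp mm [ 484.1 -268.7   73.3] jaw -72.79 fix tilt rad x,y [-0.0022  0.0011] open 0.0393 F [ 0.   0.  -4.7] q6 0.67
```

Emit:
apply_moves(commands=[0,0,-0.15,0,0,0,3.5,0,0,-0.1,0,0,0,3.5,0,0,0,0,0,0,3.5])

```text
t: 32.22
tool_pos: [0.4845, -0.2688, 0.0719]
orientation: [-3.105, -0.47, -0.003]
force: [-0.6, 0.6, -5.8]
opening: 0.0394
```

```bash
python3 -c "
from h import *
st()"
```

```text
tcp mm [ 484.5 -268.8   71.9] jaw -72.78 fix tilt rad x,y [-0.0017  0.0019] open 0.0394 F [-0.6  0.6 -5.8] q6 0.67
```

Emit:
apply_moves(commands=[0,0,-0.15,0,0,0,3.5,0,0,-0.05,0,0,0,3.5,0,0,0,0,0,0,3.5])

```text
t: 32.6
tool_pos: [0.4847, -0.2689, 0.0718]
orientation: [-3.105, -0.47, -0.004]
force: [-1.8, 1.9, -2.8]
opening: 0.0396
```

Emit:
apply_moves(commands=[0,0,0,0,0,0,4.5,0,0,0,0,0,0,6,0,0,0,0,0,0,7,0,0,2,0,0,0,7,0,0,4,0,0,0,7,0,0,5,0,0,0,7,0,0,3,0,0,0,7])

```text
t: 33.48
tool_pos: [0.4843, -0.2687, 0.2182]
orientation: [-3.105, -0.47, -0.005]
force: [0.1, 0.2, 0.0]
opening: 0.0695
```

Emit:
apply_moves(commands=[-1,4,1,0,0,0,7,-1.4,5.9,0,0,0,0,7,-1.4,5.9,0,0,0,0,7,-1.4,5.9,0,0,0,0,7,-1.2,5.9,0,0,0,0,7,-0.8,5.9,0,0,0,0,7,-0.6,5.9,0,0,0,0,7,0,5.8,0,0,0,0,7])

```text
t: 34.48
tool_pos: [0.4066, 0.1908, 0.2488]
orientation: [3.1, 0.456, 0.047]
force: [1.6, 0.2, -0.5]
opening: 0.0699
```

```bash
python3 - <<'E'
from h import *
st()
for c in("top","scene"):
    p,d=read_camera(c);cv2.imwrite(f"pics/{c}3.png",p);C=cloud(c,d)
    for lo,hi,n in((.098,.11,"wbody"),(.112,.13,"knob"),(.05,.06,"pan")):
        m=(np.hypot(C[...,0]-.484,C[...,1]+.268)<.07)&(C[...,2]>lo)&(C[...,2]<hi)
        print(c,n,m.sum(),cv2.minEnclosingCircle((C[m][:,:2]*1000).astype(np.float32)) if m.any() else 0)
    for n in"can_c tin_c jar_c weight_c".split():print(n,spot(n,c))
E
```

```text
tcp mm [406.6 190.8 248.8] jaw -73.27 fix tilt rad x,y [0.0039 0.031 ] open 0.0699 F [ 1.6  0.2 -0.5] q6 1.61
top wbody 151 ((483.3234558105469, -270.27728271484375), 19.64118003845215)
top knob 53 ((482.7293395996094, -270.5069580078125), 9.885190963745117)
top pan 1458 ((482.923095703125, -270.38397216796875), 62.40393829345703)
can_c [(0.93, array([545.7, 300.7,  71.2]))]
tin_c [(0.96, array([470. , 283.7,  65.9]))]
jar_c [(0.73, array([470.4, 282.2,  67.7])), (0.64, array([392.1, 261.7,  62.4]))]
weight_c [(0.74, array([ 482.1, -271.4,   88.5]))]
scene wbody 138 ((484.6973571777344, -266.651611328125), 22.011903762817383)
scene knob 52 ((484.8669128417969, -267.4649658203125), 10.677579879760742)
scene pan 1196 ((484.21319580078125, -267.88629150390625), 63.70289993286133)
can_c [(0.77, array([551.2, 302.9,  71.8]))]
tin_c [(0.77, array([476.4, 283.7,  65.5]))]
jar_c [(0.55, array([400.9, 266.9,  61. ]))]
weight_c [(0.84, array([ 485.2, -272.1,   87.5]))]
```

The weight is centred on the pan to within 1 mm. The jar goes back first.

Emit:
apply_moves(commands=[-0.7,3.5,0,0,0.03,0,8,-0.6,3.3,0,0,0,0,8,0,0,-2,0,0,0,8,0,0,-3.5,0,0,0,8,0,0,-3.5,0,0,0,8,0,0,-1,0,0,0,8,0,0,0,0,0,0,8])

```text
t: 35.85
tool_pos: [0.3958, 0.249, 0.1422]
orientation: [3.105, 0.434, -0.006]
force: [0.0, 0.1, -0.3]
opening: 0.08
```

```bash
python3 -c "
from h import *
st()"
```

```text
tcp mm [395.8 249.  142.2] jaw -74.09 fix tilt rad x,y [ 0.0073 -0.003 ] open 0.08 F [ 0.   0.1 -0.3] q6 1.75
```

Emit:
apply_moves(commands=[-0.35,1,0,0.007,0,0,8,0,0,-2,0,0,0,8,0,0,-2.5,0,0,0,8,0,0,-1.7,0,0,0,8,0,0,0,0,0,0,8,0,0,0,0,0,0,8])

```text
t: 36.6
tool_pos: [0.397, 0.2633, 0.087]
orientation: [-3.105, -0.433, -0.015]
force: [0.5, -0.8, 0.1]
opening: 0.08
```

```bash
python3 -c "
from h import *
st()"
```

```text
tcp mm [397.  263.3  87. ] jaw -74.13 fix tilt rad x,y [-0.0076  0.0084] open 0.08 F [ 0.5 -0.8  0.1] q6 1.77
```

Emit:
apply_moves(commands=[-0.5,-0.4,-0.5,-0.007,0.008,0,8,0,0,-0.6,0,0,0,8,0,0,0,0,0,0,8,0,0,0,0,0,0,7,0,0,0,0,0,0,5,0,0,0,0,0,0,5,0,0,0,0,0,0,5], squeeze=25)

```text
t: 37.48
tool_pos: [0.3929, 0.2599, 0.0773]
orientation: [-3.11, -0.433, -0.004]
force: [0.2, 1.1, -1.3]
opening: 0.0559
```

```bash
python3 -c "
from h import *
st()"
```

```text
tcp mm [392.9 259.9  77.3] jaw -74.14 fix tilt rad x,y [-0.002   0.0026] open 0.0559 F [ 0.2  1.1 -1.3] q6 1.77
```

Emit:
apply_moves(commands=[0,0,1,0,0,0,5,0,0,3,0,0,0,5,0,0,4,0,0,0,5,0,0,4,0,0,0,5,0,0,3,0,0,0,5,1.5,-2.5,0,0,0,0,5,2.5,-4.2,0,0,0,0,5,2.9,-4.8,0,0,0,0,5])

```text
t: 38.48
tool_pos: [0.4595, 0.1431, 0.235]
orientation: [-3.11, -0.444, -0.002]
force: [1.1, 0.3, -2.9]
opening: 0.0559
```

Emit:
apply_moves(commands=[2.9,-4.8,0,0,0,0,5,2.9,-4.8,0,0,0,0,5,2.6,-4.5,0,0,0,0,5,1.8,-3.2,0,0,0,0,5,0.6,-1,0,0,0,0,5,0,0,0,0,0,0,5,0,0,0,0,0,0,5])

```text
t: 39.35
tool_pos: [0.5694, -0.0488, 0.2368]
orientation: [-3.11, -0.438, -0.001]
force: [0.2, 0.5, -2.9]
opening: 0.0561
```

```bash
python3 -c "
from h import *
st()"
```

```text
tcp mm [569.4 -48.8 236.8] jaw -73.97 fix tilt rad x,y [-0.0008  0.0003] open 0.0561 F [ 0.2  0.5 -2.9] q6 1.12
```

Emit:
apply_moves(commands=[0.4,0.2,-3,0,0,0,5,0,0,-4,0,0,0,5,0,0,-3.5,0,0,0,5,0,0,-2,0,0,0,5,0,0,-0.7,0,0,0,5,0,0,0,0,0,0,5,0,0,0,0,0,0,5])

```text
t: 40.22
tool_pos: [0.5727, -0.0383, 0.1058]
orientation: [-3.108, -0.454, -0.01]
force: [0.2, -0.1, -2.6]
opening: 0.0559
```

```bash
python3 -c "
from h import *
st()"
```

```text
tcp mm [572.7 -38.3 105.8] jaw -73.39 fix tilt rad x,y [-0.0016  0.006 ] open 0.0559 F [ 0.2 -0.1 -2.6] q6 1.12
```

Emit:
apply_moves(commands=[0.1,-0.6,-0.8,0,0.005,0,5,0,0,-0.9,0,0,0,5,0,0,-0.5,0,0,0,5,0,0,0,0,0,0,5,0,0,0,0,0,0,5])

```text
t: 40.85
tool_pos: [0.575, -0.0452, 0.0841]
orientation: [-3.108, -0.453, -0.006]
force: [0.1, 1.0, -2.5]
opening: 0.056
```

```bash
python3 -c "
from h import *
st()"
```

```text
tcp mm [575.  -45.2  84.1] jaw -73.43 fix tilt rad x,y [-0.001   0.0035] open 0.056 F [ 0.1  1.  -2.5] q6 1.11
```

Emit:
apply_moves(commands=[-0.1,0.1,-0.4,0,0.003,0,5,0,0,-0.2,0,0,0,5,0,0,0,0,0,0,5,0,0,0,0,0,0,5])

```text
t: 41.35
tool_pos: [0.5742, -0.0441, 0.0781]
orientation: [-3.108, -0.453, -0.001]
force: [0.1, -0.3, -3.1]
opening: 0.056
```

Position is on target and 1 mm above the pad, so lower it, release it and go up to fetch the tin.

Emit:
apply_moves(commands=[0,0,-0.15,0,0,0,5,0,0,0,0,0,0,5,0,0,0,0,0,0,6.5,0,0,0,0,0,0,8,0,0,2,0,0,0,8,0,0,4,0,0,0,8,0,0,5,0,0,0,8,0,0,4,0,0,0,8])

```text
t: 42.35
tool_pos: [0.5727, -0.0439, 0.2329]
orientation: [-3.107, -0.453, 0.001]
force: [0.5, 0.1, 0.1]
opening: 0.0797
```

Emit:
apply_moves(commands=[-1,3,1,0,0,0,7.5,-1.6,5,0,0,0,0,7,-1.7,5.5,0,0,0,0,7,-1.7,5.5,0,0,0,0,7,-1.6,5,0,0,0,0,7,-1.4,4.5,0,0,0,0,7,-1,3,0,0,0,0,7,0,0,0,0,0,0,7])

```text
t: 43.35
tool_pos: [0.4732, 0.2795, 0.2659]
orientation: [-3.108, -0.449, -0.042]
force: [-0.1, -0.0, 0.7]
opening: 0.0701
```

```bash
python3 -c "
from h import *
st()"
```

```text
tcp mm [473.2 279.5 265.9] jaw -73.57 fix tilt rad x,y [-0.0045  0.0265] open 0.0701 F [-0.1 -0.   0.7] q6 1.73
```

Emit:
apply_moves(commands=[-0.4,0,-2,-0.004,0.026,0,7,0,0,-4,0,0,0,7,0,0,-3.5,0,0,0,7,0,0,-2,0,0,0,7,0,0,-0.5,0,0,0,7,0,0,0,0,0,0,7,0,0,0,0,0,0,7])

```text
t: 44.22
tool_pos: [0.47, 0.2724, 0.141]
orientation: [3.11, 0.437, -0.007]
force: [0.1, -0.6, 0.8]
opening: 0.0697
```

```bash
python3 -c "
from h import *
st()"
```

```text
tcp mm [470.  272.4 141. ] jaw -74.02 fix tilt rad x,y [ 0.0016 -0.0043] open 0.0697 F [ 0.1 -0.6  0.8] q6 1.72
```

Emit:
apply_moves(commands=[-0.1,0.8,0,0,-0.004,0.004,7,0,0,-1.5,0,0,0,7,0,0,-2,0,0,0,7,0,-0.1,-1.7,0,0,0,7,0,0,-0.7,0,0,0,7,0,0,0,0,0,0,7,0,0,0,0,0,0,7])

```text
t: 45.1
tool_pos: [0.4699, 0.2812, 0.0808]
orientation: [3.11, 0.445, 0.006]
force: [0.1, 0.0, 0.2]
opening: 0.0702
```

```bash
python3 -c "
from h import *
st()"
```

```text
tcp mm [469.9 281.2  80.8] jaw -73.7 fix tilt rad x,y [-0.0003  0.0037] open 0.0702 F [0.1 0.  0.2] q6 1.73
```

Emit:
apply_moves(commands=[0,0,-0.6,0,0.003,0,7,0,0,0,0,0,0,6,0,0,0,0,0,0,4,0,0,0,0,0,0,4,0,0,0,0,0,0,4])

```text
t: 45.72
tool_pos: [0.4709, 0.2817, 0.0759]
orientation: [-3.109, -0.445, -0.005]
force: [-0.3, 0.5, -2.6]
opening: 0.0465
```

```bash
python3 -c "
from h import *
st()"
```

```text
tcp mm [470.9 281.7  75.9] jaw -73.71 fix tilt rad x,y [-0.0015  0.0027] open 0.0465 F [-0.3  0.5 -2.6] q6 1.73
```

Emit:
apply_moves(commands=[0,0,1,0,0,0,4,0,0,3,0,0,0,4,0,0,4,0,0,0,4,0,0,4,0,0,0,4,0,0,4,0,0,0,4,1,-1.8,1,0,0,0.15,4,1.5,-2.8,0,0,0,0.17,4,1.7,-3.2,0,0,0,0.17,4])

```text
t: 46.72
tool_pos: [0.5103, 0.2025, 0.2547]
orientation: [2.897, 1.212, 0.004]
force: [-0.1, -0.2, -3.5]
opening: 0.0462
```

Emit:
apply_moves(commands=[1.8,-3.3,0,0,0,0.17,4,1.8,-3.3,0,0,0,0.17,4,1.7,-3,0,0,0,0.17,4,1.3,-2.5,0,0,0,0.17,4,0.5,-0.8,0,0,0,0,4,0,0,0,0,0,0,4,0,0,0,0,0,0,4])

```text
t: 47.6
tool_pos: [0.5825, 0.0681, 0.2576]
orientation: [-2.312, -2.127, -0.006]
force: [-0.1, 0.4, -2.9]
opening: 0.0463
```

```bash
python3 -c "
from h import *
st()"
```

```text
tcp mm [582.5  68.1 257.6] jaw -4.79 fix tilt rad x,y [-0.0027  0.0028] open 0.0463 F [-0.1  0.4 -2.9] q6 0.11
```

Emit:
apply_moves(commands=[0.3,0.2,-3,0,0,-0.012,4,0,0,-4,0,0,0,4,0,0,-4,0,0,0,4,0,0,-3,0,0,0,4,0,0,-1.2,0,0,0,4,0,0,0,0,0,0,4,0,0,0,0,0,0,4])

```text
t: 48.48
tool_pos: [0.5848, 0.0774, 0.1061]
orientation: [2.326, 2.108, 0.015]
force: [0.5, -0.6, -2.4]
opening: 0.0462
```

```bash
python3 -c "
from h import *
st()"
```

```text
tcp mm [584.8  77.4 106.1] jaw -5.62 fix tilt rad x,y [-0.0045  0.0089] open 0.0462 F [ 0.5 -0.6 -2.4] q6 0.14
```

Emit:
apply_moves(commands=[0.1,-0.6,-0.8,-0.004,0.009,0.002,4,0,0,-0.9,0,0,0,4,0,0,-0.5,0,0,0,4,0,0,0,0,0,0,4,0,0,0,0,0,0,4])

```text
t: 49.1
tool_pos: [0.5879, 0.0708, 0.0855]
orientation: [2.324, 2.11, 0.005]
force: [0.5, -0.6, -2.3]
opening: 0.0463
```

```bash
python3 -c "
from h import *
st()"
```

```text
tcp mm [587.9  70.8  85.5] jaw -5.54 fix tilt rad x,y [-0.0003  0.0037] open 0.0463 F [ 0.5 -0.6 -2.3] q6 0.13
```

Emit:
apply_moves(commands=[-0.15,0,-0.4,0,0.003,0,4,0,0,-0.35,0,0,0,4,0,0,0,0,0,0,4,0,0,0,0,0,0,4])

```text
t: 49.6
tool_pos: [0.5864, 0.0709, 0.0777]
orientation: [2.326, 2.111, 0.001]
force: [0.8, -0.2, -1.4]
opening: 0.0464
```

Emit:
apply_moves(commands=[0,0,-0.2,0,0,0,4,0,0,0,0,0,0,4,0,0,0,0,0,0,6,0,0,0,0,0,0,7,0,0,2,0,0,0,7,0,0,4,0,0,0,7,0,0,5,0,0,0,7,0,0,4,0,0,0,7])

```text
t: 50.6
tool_pos: [0.5849, 0.0709, 0.232]
orientation: [-2.325, -2.111, 0.001]
force: [1.0, 0.1, 0.1]
opening: 0.0702
```

Emit:
apply_moves(commands=[0,1.5,1,0,0,-0.17,7,-0.5,3,0,0,0,-0.17,7,-0.8,4,0,0,0,-0.17,7,-0.8,4,0,0,0,-0.17,7,-0.8,4,0,0,0,-0.17,7,-0.7,3.5,0,0,0,-0.17,7,-0.5,2,0,0,0,-0.17,7,0,0,0,0,0,0,7])

```text
t: 51.6
tool_pos: [0.5473, 0.2976, 0.2663]
orientation: [3.106, 0.383, 0.032]
force: [-0.7, 0.3, -0.6]
opening: 0.0702
```

```bash
python3 -c "
from h import *
st()"
```

```text
tcp mm [547.3 297.6 266.3] jaw -75.93 fix tilt rad x,y [0.0097 0.0219] open 0.0702 F [-0.7  0.3 -0.6] q6 1.75
```

Emit:
apply_moves(commands=[-0.3,0.4,-1,0.01,0.022,0,7,0,0,-3,0,0,0,7,0,0,-3.5,0,0,0,7,0,0,-2.5,0,0,0,7,0,0,-0.8,0,0,0,7,0,0,0,0,0,0,7,0,0,0,0,0,0,7])

```text
t: 52.48
tool_pos: [0.5465, 0.296, 0.1578]
orientation: [-3.112, -0.404, 0.001]
force: [0.4, 0.2, 0.2]
opening: 0.0695
```

```bash
python3 -c "
from h import *
st()"
```

```text
tcp mm [546.5 296.  157.8] jaw -75.2 fix tilt rad x,y [-0.0037 -0.0009] open 0.0695 F [0.4 0.2 0.2] q6 1.72
```

Emit:
apply_moves(commands=[-0.1,0.6,0,-0.003,0,0,7,0,0,-2,0,0,0,7,0,0,-2.5,0,0,0,7,0,-0.1,-2.2,0,0,0,7,0,0,-1,0,0,0,7,0,0,0,0,0,0,7,0,0,0,0,0,0,7])

```text
t: 53.35
tool_pos: [0.546, 0.3028, 0.0786]
orientation: [-3.113, -0.408, -0.005]
force: [0.3, -0.1, 0.3]
opening: 0.0698
```

```bash
python3 -c "
from h import *
st()"
```

```text
tcp mm [546.  302.8  78.6] jaw -75.06 fix tilt rad x,y [-0.0024  0.0029] open 0.0698 F [ 0.3 -0.1  0.3] q6 1.73
```

Emit:
apply_moves(commands=[-0.1,-0.1,-0.6,-0.002,0.003,0,7,0,0,0,0,0,0,6,0,0,0,0,0,0,4.5,0,0,0,0,0,0,4.5,0,0,0,0,0,0,4.5])

```text
t: 53.98
tool_pos: [0.5462, 0.3024, 0.0743]
orientation: [-3.114, -0.408, -0.005]
force: [-0.1, 1.0, -0.9]
opening: 0.0499
```

```bash
python3 -c "
from h import *
st()"
```

```text
tcp mm [546.2 302.4  74.3] jaw -75.06 fix tilt rad x,y [-0.0016  0.0027] open 0.0499 F [-0.1  1.  -0.9] q6 1.73
```

Emit:
apply_moves(commands=[0,0,1,0,0,0,4.5,0,0,3,0,0,0,4.5,0,0,4,0,0,0,4.5,0,0,4,0,0,0,4.5,0,0,3.5,0,0,0,4.5,-0.3,-2.5,0.5,0,0,0,4.5,-0.4,-4,0,0,0,0,4.5,-0.4,-4.5,0,0,0,0,4.5])

```text
t: 54.98
tool_pos: [0.5324, 0.1915, 0.2424]
orientation: [-3.113, -0.416, -0.004]
force: [-0.5, -0.6, -2.2]
opening: 0.0497
```

Emit:
apply_moves(commands=[-0.4,-4.5,0,0,0,0,4.5,-0.4,-4.5,0,0,0,0,4.5,-0.3,-3.8,0,0,0,0,4.5,-0.2,-2.8,0,0,0,0,4.5,0,-1,0,0,0,0,4.5,0,0,0,0,0,0,4.5,0,0,0,0,0,0,4.5])

```text
t: 55.85
tool_pos: [0.5179, 0.0187, 0.2464]
orientation: [-3.114, -0.411, -0.01]
force: [-0.2, 0.4, -3.0]
opening: 0.0499
```

```bash
python3 -c "
from h import *
st()"
```

```text
tcp mm [517.9  18.7 246.4] jaw -74.96 fix tilt rad x,y [-0.0012  0.006 ] open 0.0499 F [-0.2  0.4 -3. ] q6 1.24
```

Emit:
apply_moves(commands=[0.3,-0.3,-3,0,0.006,0,4.5,0,0,-4,0,0,0,4.5,0,-0.1,-4,0,0,0,4.5,0,-0.2,-2,0,0,0,4.5,0,-0.1,-1,0,0,0,4.5,0,0,0,0,0,0,4.5,0,0,0,0,0,0,4.5])

```text
t: 56.72
tool_pos: [0.5225, 0.0186, 0.105]
orientation: [-3.11, -0.424, -0.007]
force: [-0.6, -0.3, -2.7]
opening: 0.0498
```

```bash
python3 -c "
from h import *
st()"
```

```text
tcp mm [522.5  18.6 105. ] jaw -74.47 fix tilt rad x,y [-0.0029  0.0039] open 0.0498 F [-0.6 -0.3 -2.7] q6 1.23
```

Emit:
apply_moves(commands=[0,0,-0.8,-0.003,0.004,0,4.5,0,-0.1,-0.9,0,0,0,4.5,0,0,-0.5,0,0,0,4.5,0,0,0,0,0,0,4.5,0,0,0,0,0,0,4.5])

```text
t: 57.35
tool_pos: [0.524, 0.0175, 0.0835]
orientation: [3.112, 0.424, 0.005]
force: [-0.5, -0.3, -3.2]
opening: 0.0493
```

```bash
python3 -c "
from h import *
st()"
```

```text
tcp mm [524.   17.5  83.5] jaw -74.48 fix tilt rad x,y [0.0005 0.0031] open 0.0493 F [-0.5 -0.3 -3.2] q6 1.24
```

Emit:
apply_moves(commands=[-0.15,0.1,-0.4,0,0.003,0,4.5,0,0,-0.3,0,0,0,4.5,0,0,0,0,0,0,4.5,0,0,0,0,0,0,4.5])

```text
t: 57.85
tool_pos: [0.5226, 0.0185, 0.0764]
orientation: [3.112, 0.424, 0.001]
force: [0.1, -0.2, -1.5]
opening: 0.0501
```

Emit:
apply_moves(commands=[0,0,-0.2,0,0,0,4.5,0,0,0,0,0,0,4.5,0,0,0,0,0,0,6,0,0,0,0,0,0,7,0,0,2,0,0,0,7,0,0,4,0,0,0,7,0,0,5,0,0,0,7,0,0,4,0,0,0,7])

```text
t: 58.85
tool_pos: [0.5204, 0.0186, 0.2259]
orientation: [-3.112, -0.424, 0.007]
force: [0.0, -0.5, -0.2]
opening: 0.0699
```

Emit:
apply_moves(commands=[-1,3,1,0,0,0,7,-1.5,5,0,0,0,0,7,-1.5,5,0,0,0,0,7,-1.5,5,0,0,0,0,7,-1.5,5,0,0,0,0,7,-1.5,4,0,0,0,0,7,0,0,0,0,0,0,7])

```text
t: 59.72
tool_pos: [0.4359, 0.2961, 0.2452]
orientation: [-3.113, -0.419, -0.018]
force: [-0.3, -0.7, -0.3]
opening: 0.0697
```

```bash
python3 - <<'E'
from h import *
st()
for c in("top","scene"):
    p,d=read_camera(c);cv2.imwrite(f"pics/{c}4.png",p);C0=cloud(c,np.load(f"d_{c}.npy"));C=cloud(c,d)
    for n,x,y,lo,hi,r in(("can",.523,.018,.118,.14,.04),("tin",.586,.071,.101,.13,.045),("jar",.573,-.043,.105,.13,.045)):
        for D in(C0,C):
            m=(np.hypot(D[...,0]-x,D[...,1]-y)<r)&(D[...,2]>lo)&(D[...,2]<hi);q=(D[m][:,:2]*1000).astype(np.float32)
            (a,b),s,g=cv2.minAreaRect(q);print(c,n,m.sum(),np.round([a,b,*s,g],1),"mean",q.mean(0).round(1))
    m=(np.hypot(C[...,0]-.484,C[...,1]+.268)<.07)&(C[...,2]>.098)&(C[...,2]<.11)
    print("weight",cv2.minEnclosingCircle((C[m][:,:2]*1000).astype(np.float32)),[ (n,spot(n,c)[:1]) for n in("tape","labelbox")])
a,b=cv2.imread("pics/top4.png")[120:312,150:406],cv2.imread("pics/scene4.png")[110:302,90:346]
cv2.imwrite("pics/d.png",cv2.resize(np.vstack([a,b]),None,fx=1.5,fy=1.5,interpolation=2))
E
```

```text
tcp mm [435.9 296.1 245.2] jaw -74.65 fix tilt rad x,y [-0.0023  0.0112] open 0.0697 F [-0.3 -0.7 -0.3] q6 1.8
top can 188 [520.8  16.8  35.8  37.3   0.6] mean [520.9  16.4]
top can 181 [521.7  16.9  34.1  37.4   0.6] mean [521.3  16.6]
top tin 333 [585.   70.7  45.8  45.7  84.1] mean [583.5  70. ]
top tin 331 [585.9  69.7  46.   46.6  84.2] mean [584.2  69. ]
top jar 384 [ 5.707e+02 -4.320e+01  5.370e+01  5.310e+01  1.000e-01] mean [570.2 -43.7]
top jar 383 [575.7 -43.   53.1  54.3  89. ] mean [574.9 -42.8]
weight ((483.7348937988281, -270.4009094238281), 19.84636878967285) [('tape', [(0.56, array([722.8, 217.4,   1.7]))]), ('labelbox', [(0.8, array([ 7.131e+02, -1.920e+02,  5.000e-01]))])]
scene can 179 [526.7  18.4  36.   38.5  56. ] mean [528.1  18.5]
scene can 182 [526.2  18.9  35.3  35.5   5.9] mean [528.4  18.4]
scene tin 327 [588.2  73.2  46.   52.6  84.3] mean [592.7  71. ]
scene tin 328 [589.3  71.9  46.1  49.   83.7] mean [594.   69.8]
scene jar 382 [574.7 -42.2  53.5  56.1  74.2] mean [577.1 -42.3]
scene jar 390 [579.5 -40.4  54.1  55.4  35. ] mean [581.8 -41.6]
weight ((486.9129333496094, -267.7777404785156), 21.792394638061523) [('tape', [(0.63, array([728.5, 221.2,   3.7]))]), ('labelbox', [(0.97, array([ 7.128e+02, -1.869e+02,  5.000e-01]))])]
```

View pics/d.png

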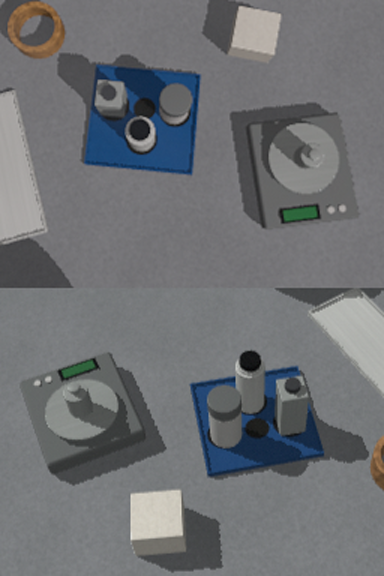

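The can and tin are within about 1 mm of where they started. Both cameras show the jar 4.8 mm too far in x and about 1 mm in y. There's time, so I'll lift it again and shift it back.

Emit:
apply_moves(commands=[1.5,-4,0,0,0.01,0,8,2.3,-5.6,0,0,0,0,8,2.3,-5.6,0,0,0,0,8,2.3,-5.6,0,0,0,0,8,2.2,-5.5,0,0,0,0,8,1.6,-4,0,0,0,0,8,1,-2.5,0,0,0,0,8,0,0,0,0,0,0,8])

```text
t: 61.02
tool_pos: [0.5719, -0.0548, 0.2453]
orientation: [-3.116, -0.392, -0.005]
force: [-0.1, 0.9, -0.4]
opening: 0.0799
```

```bash
python3 -c "
from h import *
st()"
```

```text
tcp mm [571.9 -54.8 245.3] jaw -75.65 fix tilt rad x,y [-0.0012  0.0029] open 0.0799 F [-0.1  0.9 -0.4] q6 1.13
```

Emit:
apply_moves(commands=[0.2,0.6,-2.5,0,0,0.03,8,0,0,-3.5,0,0,0,8,0,0,-2.5,0,0,0,8,0,0,-1,0,0,0,8,0,0,0,0,0,0,8,0,0,0,0,0,0,8])

```text
t: 61.78
tool_pos: [0.5735, -0.0482, 0.1508]
orientation: [-3.11, -0.436, -0.011]
force: [0.7, -0.2, 0.7]
opening: 0.0799
```

```bash
python3 -c "
from h import *
st()"
```

```text
tcp mm [573.5 -48.2 150.8] jaw -74.05 fix tilt rad x,y [-0.0021  0.0065] open 0.0799 F [ 0.7 -0.2  0.7] q6 1.12
```

Emit:
apply_moves(commands=[0.1,0.3,-2,0,0.006,0,8,0,0,-2.3,0,0,0,8,0,-0.1,-2,0,0,0,8,0,0,-0.8,0,0,0,8,0,0,0,0,0,0,8,0,0,0,0,0,0,8])

```text
t: 62.52
tool_pos: [0.5766, -0.0455, 0.0784]
orientation: [-3.11, -0.436, -0.007]
force: [-0.2, -0.1, -0.7]
opening: 0.0802
```

```bash
python3 -c "
from h import *
st()"
```

```text
tcp mm [576.6 -45.5  78.4] jaw -74.05 fix tilt rad x,y [-0.0015  0.0046] open 0.0802 F [-0.2 -0.1 -0.7] q6 1.12
```

Correct to the release pose, close, and lift about 15 mm.

Emit:
apply_moves(commands=[-0.1,0.1,-0.2,0,0.004,0,8,0,0,0,0,0,0,7,0,0,0,0,0,0,5,0,0,0,0,0,0,5,0,0,0,0,0,0,5])

```text
t: 63.15
tool_pos: [0.5769, -0.0444, 0.0784]
orientation: [-3.11, -0.436, -0.006]
force: [-0.5, 0.0, -1.4]
opening: 0.0562
```

Emit:
apply_moves(commands=[0,0,0.8,0,0,0,5,0,0,0.6,0,0,0,5,-0.4,-0.1,0,0,0,0,5,0,0,0,0,0,0,5,0,0,0,0,0,0,5])

```text
t: 63.78
tool_pos: [0.5717, -0.0456, 0.0925]
orientation: [-3.11, -0.436, -0.003]
force: [-0.0, -0.0, -1.5]
opening: 0.0563
```

```bash
python3 -c "
from h import *
st()"
```

```text
tcp mm [571.7 -45.6  92.5] jaw -74.05 fix tilt rad x,y [-0.0013  0.0019] open 0.0563 F [-0.  -0.  -1.5] q6 1.12
```

Emit:
apply_moves(commands=[-0.1,0,-0.7,0,0,0,5,0,0,-0.4,0,0,0,5,0,0,0,0,0,0,5,0,0,0,0,0,0,5])

```text
t: 64.28
tool_pos: [0.57, -0.0455, 0.0797]
orientation: [-3.11, -0.436, -0.001]
force: [-0.2, 0.7, -2.9]
opening: 0.0559
```

Emit:
apply_moves(commands=[0.2,0,0,0,0,0,5,0,0,0,0,0,0,5,0,0,-0.15,0,0,0,5,0,0,0,0,0,0,5])

```text
t: 64.78
tool_pos: [0.5727, -0.0455, 0.0786]
orientation: [-3.11, -0.436, -0.002]
force: [0.2, -0.5, -4.1]
opening: 0.0561
```

Shifted by -4.2 and -1.1 mm. Lower the last bit, release and retreat.

Emit:
apply_moves(commands=[0,0,-0.15,0,0,0,5,0,0,0,0,0,0,5,0,0,0,0,0,0,6.5,0,0,0,0,0,0,8,0,0,2,0,0,0,8,0,0,4,0,0,0,8,0,0,5,0,0,0,8,0,0,4,0,0,0,8])

```text
t: 65.78
tool_pos: [0.5712, -0.0452, 0.2336]
orientation: [-3.109, -0.435, 0.0]
force: [0.1, -0.1, -0.3]
opening: 0.0802
```

Emit:
apply_moves(commands=[-1,3,1,0,0,0,7,-2,5.2,0,0,0,0,7,-2,5.2,0,0,0,0,7,-2,5.2,0,0,0,0,7,-2,5.2,0,0,0,0,7,-2,5.2,0,0,0,0,7,-1,3,0,0,0,0,7,0,0,0,0,0,0,7])

```text
t: 66.78
tool_pos: [0.4509, 0.283, 0.2659]
orientation: [-3.11, -0.431, -0.042]
force: [0.1, -0.3, -0.7]
opening: 0.07
```

```bash
python3 - <<'E'
from h import *
st()
for c in("top","scene"):
    p,d=read_camera(c);cv2.imwrite(f"pics/{c}5.png",p);C0=cloud(c,np.load(f"d_{c}.npy"));C=cloud(c,d)
    for n,x,y,lo,hi,r in(("can",.523,.018,.118,.14,.04),("tin",.586,.071,.101,.13,.045),("jar",.573,-.043,.105,.13,.045)):
        M=[]
        for D in(C0,C):
            m=(np.hypot(D[...,0]-x,D[...,1]-y)<r)&(D[...,2]>lo)&(D[...,2]<hi);M.append([*(D[m].mean(0)*1000)])
        print(c,n,"moved",(np.array(M[1])-M[0]).round(1))
    for lo,hi,n in((.098,.11,"wbody"),(.05,.06,"pan")):
        m=(np.hypot(C[...,0]-.484,C[...,1]+.268)<.07)&(C[...,2]>lo)&(C[...,2]<hi)
        print(n,np.round(cv2.minEnclosingCircle((C[m][:,:2]*1000).astype(np.float32))[0],1))
a,b=cv2.imread("pics/top5.png")[120:312,150:406],cv2.imread("pics/scene5.png")[110:302,90:346]
cv2.imwrite("pics/e.png",cv2.resize(np.vstack([a,b]),None,fx=1.5,fy=1.5,interpolation=2))
E
```

```text
tcp mm [450.9 283.  265.9] jaw -74.23 fix tilt rad x,y [-0.0053  0.0263] open 0.07 F [ 0.1 -0.3 -0.7] q6 1.76
top can moved [0.3 0.3 0.2]
top tin moved [ 0.6 -1.1  0.1]
top jar moved [ 1.3 -0.5  0. ]
wbody [ 483.8 -270.7]
pan [ 483.1 -269.9]
scene can moved [0.4 0.4 0.1]
scene tin moved [ 1.5 -1.2 -0. ]
scene jar moved [ 1.3 -0.6  0.1]
wbody [ 486.6 -266.8]
pan [ 484.2 -265.4]
```

View pics/e.png

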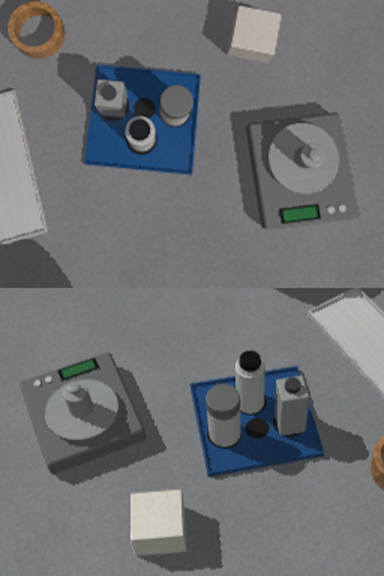

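All three containers stand upright on their places, and the weight stands in the middle of the pan (top-crop px 311,155). The gripper is clear of everything.

```bash
python3 -c "
from h import *
print(close_job())"
```

```text
the job is handed in; nothing more can be done
None
```

The job is done and handed in at about 67 s, inside the 147 s limit. The can, tin and jar went into the side tray first, then the weight onto the scale pan. After that the jar, tin and can went back onto their places in the rack.

The first jar return came out about 5 mm off in both cameras, so I lifted it again and corrected it. While the weight was on the pan, this was the only extra handling.

**Last checks, both cameras:**
- **Containers:** all three are upright. The can is within about 0.6 mm of its start, the tin within 2 mm and the jar within 1.5 mm.
- **Weight:** standing within about 3 mm of the pan centre. The top camera says about 1 mm. The scene camera says nearer 3 mm, but it sees the weight at an angle, so I trust it less. It did not shift while the containers were taken out.
- **Tape roll and label box:** not touched; the positions the networks gave for them agree with the start to within their error.
- **Gripper:** clear of everything, and the wrist forces I read stayed under 6 N.

**Misses on the way:** the first grip on the can was about 9 mm off-centre, so I opened, re-centred and gripped again before lifting. The two cameras differ by 2–5 mm from each other, so I worked from their average and compared each camera only with its own starting picture.

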